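# Lock the bobbin winder and take off the full spool

### The arm

A 6-joint arm with a two-finger parallel gripper is mounted at the origin on the work surface. World frame = base frame: x ahead of the robot, y to its left, z up, the work surface at z = 0. Lengths are in mm, angles in rad, forces in N, time in s.
With the tool pointing down it reaches from about 350 to 775 mm from the base axis. Payload 7.3 kg.
Tool frame: the origin (TCP) lies midway between the tips of the shut fingers; the grasp point (between the pads) lies 19 mm behind it; x points along the fingers, y is the direction in which the jaws open and shut, and the axes are right-handed (so a half turn about x gives the same grasp; the last joint's range is limited). The gripper opens to 92 mm and grips with 3 to 60 N. Pads are 19 mm wide; open, the fingers measure 130 mm over their backs; the gripper's body (75 mm by 190 mm) begins 47 mm behind the grasp point.
Start: joints at [1.07, 0.342, 1.524, -0, 1.275, -0.146], TCP at [182.373, 492.326, 226.741] pointing down, gripper open.
Joint ranges: [-2.53, 2.53], [-0.77, 2.02], [0.04, 2.7], [-1, 4.14], [0.28, 2.66], [-3.11, 3.11]. Speed limits (rad/s): [2.57, 2.57, 3.14, 3.14, 3.14, 3.14].

### API

Orientations are given as [roll, pitch, yaw] about the fixed x, y, z axes, in that order (R = Rz(yaw) Ry(pitch) Rx(roll)).
In Python, from plant import get_obs, capture, close_job gives the robot as it stands. The module is installed in compiled form; this text tells all that it offers.
- The arm moves only by the tool send_rows, never from a script. Its argument "moves" is a list of rows, each a list of 4 numbers: the shift along the tool's x, y, z in mm, then the turn about the tool's x in degrees. In form: [[tx, ty, tz, yaw], ...]. A call has 1 to 8 rows; each row shifts and turns the commanded pose from where the row before left it, along the tool's axes as they then stand; what a row does not reach is not made up. A row lasts 1/8 s, in which the tool goes at most 62.5 mm and 10.7 degrees, less where a joint would pass 70% of its speed; a pose out of reach is approached as far as the arm can. A call with a gripper value outside its range is refused whole. "hand" is the opening, from 0 (shut) to 1 (fully open), set as the call begins (left out, the last holds). The fingers move at their own pace and stop on an object; the grip force is fixed at half the most. Time passes only in rows, so rows that do not move let the fingers close. It gives the time, the measured TCP pose, the force and the opening at its end, in the units of the state.
- get_obs(): the state, without advancing time (a new reading comes with each control period).
- capture(name): name is "scene" or "top" or "wrist"; returns a dict with "image" (400x640x3 uint8, red, green, blue), "K" (3x3 intrinsics, pixels), "dist" ([k1, k2, p1, p2, k3] as OpenCV has them; the pictures are not rectified), "position" and "attitude" of the camera in the world; the wrist camera has in their place "mount" (4x4, takes a point from camera to tool coordinates, whose origin is the TCP and whose axes are the tool frame's). Camera axes: x right, y down, z forward; pixel columns grow to the right and rows downward; lengths in mm; the calibration is good to about 2 mm. A picture is of the moment at which its call begins: read the wrist's pose just before it. There is no depth.
- close_job(): hands the job in, once; it reports no verdict.
The state is a dict: "time": time; "joint_positions": joint angles; "dq": joint speeds; "tau": joint torques, N m; "tool_pos": TCP position; "tcp_rot": TCP orientation; "contact_force": force on the tool from outside, world axes, zero at the start; "moment": the same for the moment, N m; "grip_width": finger opening in mm.
Only numpy, scipy, OpenCV 4.12 (cv2) and the standard library are available. Lean on these libraries where they do the work, as an engineer would, in place of code of your own. Each camera call takes 0.05 s, during which the arm holds its last target. There are 200 camera calls.

### The job

First lock the bobbin winder by pushing the yellow safety plug fully home in the socket of its grey control box, and leave it there. Then slide the full red spool straight up off the winder's spindle and set it down upright in the blue tray, holding it until it stands on the tray's floor (do not drop it). Leave the green spool, the gourds, the jars and the brush where they are.

Things in the scene. Friction and masses are not known exactly. Their poses are not given: they have to be found in the camera images.
- winder: Bench bobbin winder, fixed. Origin on the table under its middle; x points away from its front (dial side), y towards the control box. Green drive deck, 150 mm (x) by 118 mm (y), 45 mm high, at local y -115 to +3 mm; grey control box, 110 x 110 mm, 80 mm high, at local y +3 to +113 mm.
- spindle_tip (a point): Top end of the winder's upright steel spindle (14 mm diameter), 140 mm above the table, at local (0, -55 mm) of the winder. The spindle rises 89 mm from a 68 mm round drive plate, whose top is 51 mm above the table.
- socket (a point): Centre of the mouth of the rectangular socket in the top of the grey control box, framed in yellow, 80 mm above the table, axes as the winder's. The hole is 30.6 mm along x by 42.6 mm along y and 32 mm deep, with a 2 mm chamfer.
- plug: Yellow and black safety plug, 75 mm tall. Origin at the centre of its foot, z up. Lower 30 mm: black prong, 28 mm (x) by 40 mm (y); upper 45 mm: yellow grip head, 36 mm (x) by 54 mm (y). Starts standing on its prong on the table. Fits either way round (half turn); fully home, its head rests on the control box and its origin is 30 mm below the socket's mouth.
- red_spool: Full spool of red cord, 220 g: a winding 62 mm in diameter from 6 to 78 mm above the origin, on a cardboard tube 33 mm in diameter, 84 mm tall, with a 22 mm bore. Origin at the centre of its lower end, z up. It starts on the winder's spindle, resting on the drive plate; the spindle stands 5 mm out of the tube's top.
- blue_tray_floor (a point): Centre of the floor of the empty blue tray, which has a white rim and is fixed to the table: 112 x 112 mm outside, 102 x 102 mm inside, walls 22 mm high, floor 5 mm above the table.
- red_tray_floor (a point): Centre of the floor of the dark red tray with a brass rim, of the same size, fixed; the green spool stands in it.
- green_spool: Bystander: a spool like the red one, wound with green cord, standing in the red tray. Origin at the centre of its lower end.
- yellow_gourd: Bystander: mustard yellow painted gourd, 160 mm tall, 92 mm across, on a black foot. Origin under its foot.
- purple_gourd: Bystander: dark crimson painted gourd, 160 mm tall, 92 mm across, on a black foot. Origin under its foot.
- paint_jar: Bystander: amber jar with a white cap, 48 mm in diameter, 70 mm tall. Origin under its middle.
- white_jar: Bystander: white jar with a red cap, 44 mm in diameter, 85 mm tall. Origin under its middle.
- brush: Bystander: paint brush, 160 mm long, lying on the table; x runs along it.
Mind the look-alikes: they are no part of the job. Of the things shaped like the red_spool, the red one is meant.

How it is judged:
By the outcome, as a careful person would: the job done as asked, in the order asked, and still so for the second after the job is handed in, with the robot touching nothing.
It also fails if it takes over 58 s, if anything falls off the work surface, if the arm or the gripper's body presses on something with over 40 N, if the wrist force passes 120 N, or if a joint passes its speed limit or range.

## Working session

There is one attempt and no reset: what is moved stays moved. The work goes in short steps, Python scripts to look and compute and a tool call to move; the robot and the scene stay as the last step left them, time stands still between calls to the robot, and variables do not carry over. Pictures are saved under pics/ and viewed, about 8 in all and at most 12, crops included, and the job is handed in when it is done.

Besides the shell and the picture viewer there is one more tool, called after "Emit:" in YAML: its name, and indented under it one key for each argument. send_rows: Moves the arm, as the interface text tells. Its arguments: {"type":"object","properties":{"moves":{"type":"array","items":{"type":"array","items":{"type":"number"}}},"hand":{"type":"number"}},"required":["moves"]}

```bash
mkdir -p pics
cat > h.py <<'E'
import numpy as np, cv2
from scipy.spatial.transform import Rotation as R
from plant import get_obs, capture, close_job
def cam(name):
    o=get_obs(); c=capture(name); K=np.array(c['K']); d=np.array(c['dist'])
    if name=='wrist':
        Rt=R.from_euler('xyz',o['tcp_rot']).as_matrix(); M=np.array(c['mount'])
        Rc=Rt@M[:3,:3]; p=Rt@M[:3,3]+np.array(o['tool_pos'])
    else:
        p=np.array(c['position'],float); a=np.array(c['attitude'],float)
        Rc=a if a.shape==(3,3) else (R.from_euler('xyz',a).as_matrix() if a.size==3 else None)
    return dict(im=c['image'],K=K,d=d,Rc=Rc,p=p)
def ray(c,uv):
    q=cv2.undistortPoints(np.array(uv,float).reshape(-1,1,2),c['K'],c['d']).reshape(-1,2)
    return np.c_[q,np.ones(len(q))]@c['Rc'].T
def onplane(c,uv,z):
    r=ray(c,uv); return c['p']+r*((z-c['p'][2])/r[:,2:3])
def proj(c,P):
    return cv2.projectPoints((np.array(P,float).reshape(-1,3)-c['p'])@c['Rc'],np.zeros(3),np.zeros(3),c['K'],c['d'])[0].reshape(-1,2)
def save(c,n): cv2.imwrite('pics/'+n,c['im'][:,:,::-1])
E
python3 - <<'E'
from h import *
o=get_obs(); print(o)
for n in('scene','top'):
    x=capture(n); print(n,x['position'],x['attitude'],x['K'])
    c=cam(n); save(c,n+'0.png')
E
```

```text
{'time': 0.0, 'joint_positions': array([ 1.06998674e+00,  3.42746240e-01,  1.52502562e+00, -2.74420532e-06,
        1.27540233e+00, -1.46003188e-01]), 'dq': array([-1.65588090e-03, -1.32504113e-03,  2.67040598e-05, -2.72236378e-04,
       -1.19475578e-03,  6.85575329e-04]), 'tau': array([-1.18357897e-03, -4.31240809e+01, -2.44220656e+01,  7.13118422e-02,
        5.60176594e-02, -8.52393305e-05]), 'tool_pos': array([182.17079131, 491.94057971, 226.0297603 ]), 'tcp_rot': array([-1.71514032,  1.56921479, -2.06994592]), 'contact_force': array([-0.49401451, -0.02599362, -0.5087838 ]), 'moment': array([ 0.01462917, -0.04854979, -0.0186427 ]), 'grip_width': 91.98658337113152}
scene [1366.93139444  143.08404865  904.27506426] [-2.37828952  0.01300446  1.76748778] [[373.82085665   0.         315.63863171]
 [  0.         373.82085665 198.15220686]
 [  0.           0.           1.        ]]
top [ 483.7626984    -4.83887678 1346.57119181] [-3.04002638e+00 -2.29477922e-03 -1.59743544e+00] [[462.20877997   0.         314.99709581]
 [  0.         462.20877997 200.38050792]
 [  0.           0.           1.        ]]
```

View pics/scene0.png

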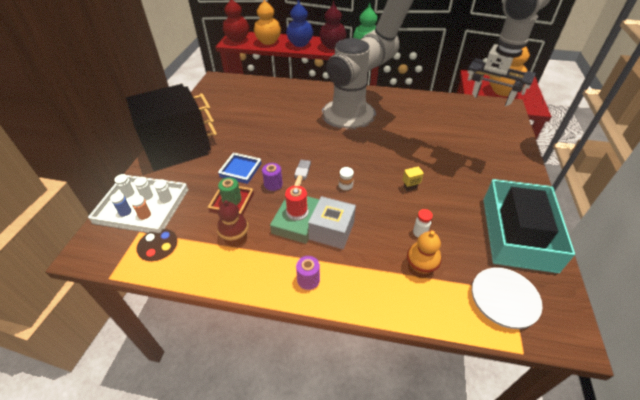

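View pics/top0.png

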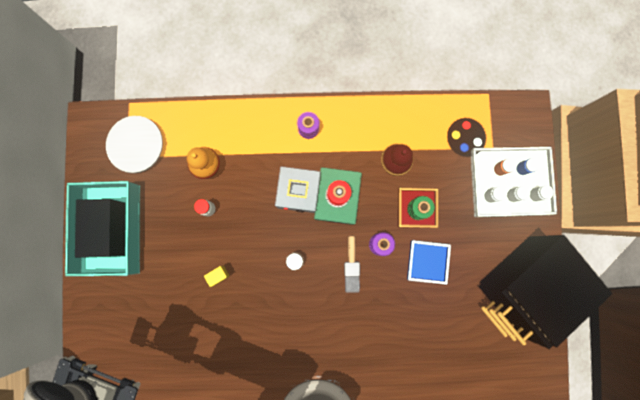

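The scene picture shows the winder at (315,215), with the red spool on its spindle and the plug at (413,178). The top picture shows the plug at (216,276), socket frame at (298,188), red spool at (338,192) and blue tray at (429,262). The green spool (422,207) and the purple spools are bystanders.

```bash
cat >> h.py <<'E'
def blobs(c,lo,hi,box=None,minA=15):
    hsv=cv2.cvtColor(c['im'],cv2.COLOR_RGB2HSV); m=cv2.inRange(hsv,np.array(lo),np.array(hi))
    if box: k=np.zeros_like(m); k[box[1]:box[3],box[0]:box[2]]=1; m=m*k
    cs,_=cv2.findContours(m,cv2.RETR_EXTERNAL,cv2.CHAIN_APPROX_NONE)
    return sorted([k for k in cs if cv2.contourArea(k)>minA],key=cv2.contourArea)[::-1]
def rect(c,k,z):
    P=onplane(c,k.reshape(-1,2),z)[:,:2].astype(np.float32)
    (x,y),(w,h),a=cv2.minAreaRect(P)
    return np.round([x,y,w,h,a],1)
E
python3 - <<'E'
from h import *
c=cam('top')
def show(n,lo,hi,box,z):
    for k in blobs(c,lo,hi,box)[:2]: print(n,rect(c,k,z))
show('plug',(22,120,120),(35,255,255),(190,255,245,300),75)
show('frame',(18,80,120),(35,255,255),(280,170,316,205),80)
show('grey',(0,0,90),(180,50,255),(270,160,322,215),80)
show('green deck',(50,60,40),(85,255,255),(310,165,365,226),45)
show('blue',(100,120,60),(125,255,255),(400,235,455,290),10)
show('redspool',(0,150,120),(6,255,255),(320,170,360,212),130)
show('redspool2',(174,150,120),(180,255,255),(320,170,360,212),130)
s=cam('scene')
for k in blobs(s,(22,120,120),(35,255,255),(395,160,430,195))[:2]: print('plug scene',rect(s,k,75))
for k in blobs(s,(18,80,120),(35,255,255),(315,200,350,225))[:2]: print('frame scene',rect(s,k,80))
E
```

```text
plug [411.8 267.6  37.2  57.6  29.6]
frame [647.7  36.7  53.6  46.5  80.8]
grey [645.5  36.2 114.2 114.9  81.3]
green deck [628.7 -75.7 116.9 149.   81.1]
blue [ 432.3 -336.6   96.8   97.    81.8]
redspool [627.1 -73.8  61.1  61.4  88.5]
plug scene [428.6 260.7  52.3  93.2  54.7]
frame scene [646.8  37.2  54.7  46.   80.2]
```

```bash
cat >> h.py <<'E'
def plan(xyz,jaw_deg):
    """tool-frame shift (before turning) and turn about tool x to reach TCP xyz, jaw axis along jaw_deg (mod 180)"""
    o=get_obs(); Rt=R.from_euler('xyz',o['tcp_rot']).as_matrix()
    d=Rt.T@(np.array(xyz)-o['tool_pos'])
    a=np.radians(jaw_deg); v=Rt.T@[np.cos(a),np.sin(a),0]
    t=np.degrees(np.arctan2(v[2],v[1])); t=(t+90)%180-90
    print('t=%.2f tcp'%o['time'],np.round(o['tool_pos'],1),'shift',np.round(d,1),'turn',round(t,2),'q6 %.2f'%o['joint_positions'][5],'F',np.round(o['contact_force'],1),'w %.1f'%o['grip_width'])
    print('tool axes x,y,z in world:\n',np.round(Rt.T,3)); return d,t
E
python3 - <<'E'
from h import *
plan([412,267,200],29.6)
x=capture('wrist'); print(np.round(x['mount'],3),x['K'][0])
E
```

```text
t=0.30 tcp [182.3 492.2 226.5] shift [  26.5 -131.4  293.6] turn 40.07 q6 -0.15 F [-0.4 -0.3 -1.3] w 92.0
tool axes x,y,z in world:
 [[-0.    -0.    -1.   ]
 [ 0.347  0.938 -0.   ]
 [ 0.938 -0.347 -0.   ]]
[[-0.00000e+00 -2.81000e-01  9.60000e-01 -1.58466e+02]
 [ 1.00000e+00 -1.00000e-03  0.00000e+00  7.49000e-01]
 [ 1.00000e-03  9.60000e-01  2.81000e-01 -7.64850e+01]
 [ 0.00000e+00  0.00000e+00  0.00000e+00  1.00000e+00]] [331.74625821   0.         317.23681043]
```

Emit:
send_rows:
  moves:
    - [4.5, -22, 49, 0]
    - [4.5, -22, 49, 0]
    - [4.5, -22, 49, 0]
    - [4.5, -22, 49, 0]
    - [4.5, -22, 49, 0]
    - [4, -21.5, 48.5, 0]
    - [0, 0, 0, 10]
    - [0, 0, 0, 10]
  hand: 1

```text
time: 1.35
tool_pos: [412.5, 266.3, 200.1]
tcp_rot: [-2.488, 1.57, 3.083]
contact_force: [-0.1, -0.2, -0.5]
grip_width: 92.1
```

Emit:
send_rows:
  moves:
    - [0, 0, 0, 10]
    - [0, 0, 0, 10]
    - [0, 0, 0, 0]

```text
time: 1.72
tool_pos: [411.9, 267.0, 200.2]
tcp_rot: [2.313, 1.571, 1.262]
contact_force: [0.5, -0.4, -1.3]
grip_width: 92.1
```

Run:
```python
from h import *
c=cam('wrist'); save(c,'w1.png')
for k in blobs(c,(22,120,100),(35,255,255),None,200)[:3]: print(rect(c,k,75),cv2.boundingRect(k))
plan([412,267,200],29.6)
```

```text
[409.3 273.4  35.6  57.1  29.7] (298, 153, 41, 64)
[695.3 375.4  30.5  57.2  46.5] (610, 208, 30, 53)
t=1.77 tcp [411.9 267.  200.2] shift [0.2 0.1 0.1] turn 0.28 q6 -0.10 F [-0.7  0.2 -0.7] w 91.8
tool axes x,y,z in world:
 [[-0.     0.    -1.   ]
 [ 0.867  0.498 -0.   ]
 [ 0.498 -0.867 -0.   ]]
```

View pics/w1.png

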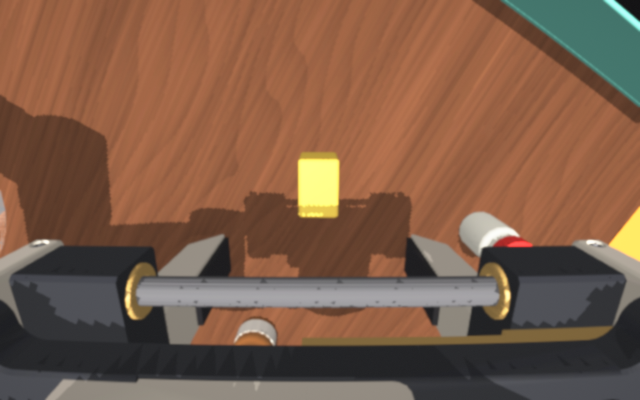

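The wrist view shows the plug head at (319,187). The darker band at rows 153–158 is its side, so I'll isolate the bright top face and grip across the 36 mm width.

Run:
```python
from h import *
c=cam('wrist')
print(c['im'][148:222:2,319].tolist())
hsv=cv2.cvtColor(c['im'],cv2.COLOR_RGB2HSV)
for lo in (200,225,240):
  ks=blobs(c,(20,80,lo),(35,255,255),(280,140,360,230),100)
  for k in ks[:2]: print(lo,rect(c,k,75),cv2.boundingRect(k))
# nominal projection of TCP axis point at z=75
print(proj(c,[411.9,267,75]))
```

```text
[[166, 105, 73], [167, 107, 73], [176, 136, 65], [184, 153, 62], [187, 156, 62], [219, 183, 73], [255, 251, 118], [255, 254, 139], [255, 255, 142], [255, 255, 141], [255, 255, 141], [255, 255, 141], [255, 255, 141], [255, 255, 140], [255, 255, 141], [255, 255, 140], [255, 255, 140], [255, 255, 139], [255, 255, 139], [255, 255, 139], [255, 255, 138], [255, 255, 138], [255, 255, 137], [255, 255, 137], [255, 254, 137], [255, 254, 137], [255, 254, 137], [255, 254, 136], [255, 253, 128], [246, 223, 92], [233, 203, 82], [234, 203, 83], [240, 213, 87], [254, 246, 111], [240, 213, 87], [127, 95, 50], [96, 62, 44]]
200 [410.5 271.6  35.8  53.1  29.3] (298, 158, 42, 59)
225 [410.5 271.1  35.7  51.9  29.8] (298, 159, 41, 58)
240 [408.4 275.1  34.9  43.4  30.7] (298, 159, 41, 49)
[[317.0000925  192.86688951]]
```

Emit:
send_rows:
  moves:
    - [35, 0.9, -4.2, 0]
    - [40, 0, 0, 0]
    - [40, 0, 0, 0]
    - [30, 0, 0, 0]
    - [17, 0, 0, 0]
    - [0, 0, 0, 0]

```text
time: 2.58
tool_pos: [409.8, 270.8, 37.2]
tcp_rot: [-1.683, 1.568, -2.734]
contact_force: [-0.0, 0.7, 0.8]
grip_width: 91.7
```

Emit:
send_rows:
  moves:
    - [0, 0, 0, 0]
    - [0, 0, 0, 0]
    - [0, 0, 0, 0]
    - [0, 0, 0, 0]
    - [0, 0, 0, 0]
    - [0, 0, 0, 0]
  hand: 0

```text
time: 3.32
tool_pos: [410.6, 271.2, 38.3]
tcp_rot: [2.325, 1.571, 1.273]
contact_force: [0.6, 0.0, -0.2]
grip_width: 36.3
```

Plug gripped (36.3 mm). Next: lift it and move to a spot that puts the socket in the wrist view.

Run:
```python
from h import *
plan([635,-42,210],-8.8)
```

```text
t=3.33 tcp [410.6 271.2  38.3] shift [-171.8   39.9  383.2] turn 38.47 q6 -0.09 F [ 0.6  0.  -0.2] w 36.3
tool axes x,y,z in world:
 [[ 0.     0.    -1.   ]
 [ 0.869  0.495  0.   ]
 [ 0.495 -0.869 -0.   ]]
```

Emit:
send_rows:
  moves:
    - [-20, 0, 0, 0]
    - [-50, 0, 0, 0]
    - [-55, 0, 0, 0]
    - [-47, 0, 0, 0]
    - [0, 4, 38, 0]
    - [0, 5, 48, 0]
    - [0, 5, 48, 0]
    - [0, 5, 48, 0]

```text
time: 4.32
tool_pos: [517.7, 121.1, 210.0]
tcp_rot: [-2.359, 1.57, 2.871]
contact_force: [0.1, 0.6, -1.0]
grip_width: 35.6
```

Emit:
send_rows:
  moves:
    - [0, 5, 48, 0]
    - [0, 5, 48, 0]
    - [0, 5.5, 48, 0]
    - [0, 5.5, 57, 0]
    - [0, 0, 0, 9.6]
    - [0, 0, 0, 9.6]
    - [0, 0, 0, 9.6]
    - [0, 0, 0, 9.6]

```text
time: 5.32
tool_pos: [634.7, -41.9, 209.6]
tcp_rot: [-1.666, 1.569, 2.889]
contact_force: [0.6, 0.2, -0.6]
grip_width: 35.8
```

Emit:
send_rows:
  moves:
    - [0, 0, 0, 0]
    - [0, 0, 0, 0]

```text
time: 5.58
tool_pos: [634.8, -41.8, 209.9]
tcp_rot: [-1.768, 1.57, 2.795]
contact_force: [-0.8, 1.0, -0.6]
grip_width: 36.1
```

Run:
```python
from h import *
c=cam('wrist'); save(c,'w2.png')
for k in blobs(c,(18,80,100),(35,255,255),None,300)[:5]: print(rect(c,k,80),rect(c,k,247),cv2.boundingRect(k))
plan([647,36.7,160],-8.8)
```

```text
[805.9 -30.9 262.1 133.3  89.9] [713.2   6.8 110.3  56.1  89.9] (423, 0, 162, 275)
[626.9 -90.7  73.6  84.5  81.4] [637.8 -18.4  31.   35.6  81.4] (273, 205, 90, 73)
[ 649.  -188.4   45.2  352.9   81.4] [647.2 -59.6  19.  148.6  81.4] (185, 307, 332, 37)
[646.8  38.3  53.2  46.2  81.4] [646.2  35.9  22.4  19.4  81.4] (290, 64, 57, 67)
[ 835.5 -217.3   45.4   44.4   81.2] [725.7 -71.7  19.1  18.7  81.2] (510, 305, 46, 37)
t=5.62 tcp [634.9 -41.8 210. ] shift [ 50.    0.3 -79.4] turn 0.22 q6 -0.04 F [-0.1  0.1 -2. ] w 36.0
tool axes x,y,z in world:
 [[-0.     0.    -1.   ]
 [ 0.989 -0.149 -0.   ]
 [-0.149 -0.989 -0.   ]]
```

View pics/w2.png

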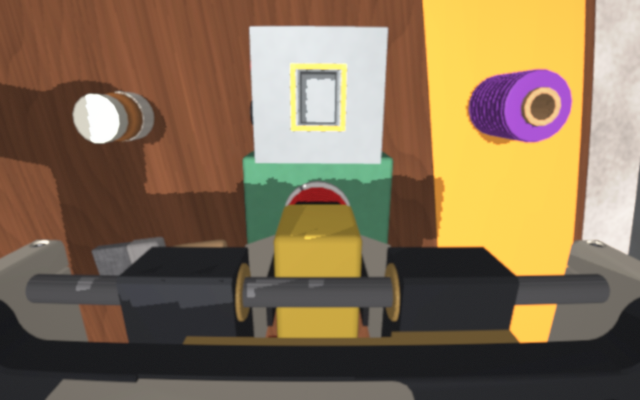

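The wrist view shows the socket frame at (318,97), square to the jaws, and the plug held centred at column 318. The socket measures (646.8, 38.3), which agrees with the other cameras within 2 mm. Moving over it.

Emit:
send_rows:
  moves:
    - [0, -0.1, -27, 0]
    - [0, -0.1, -27, 0]
    - [0, -0.1, -26.7, 0]
    - [30, 0, 0, 0]
    - [30, 0, 0, 0]
    - [17, 0, 0, 0]
    - [0, 0, 0, 0]

```text
time: 6.5
tool_pos: [646.3, 37.9, 132.1]
tcp_rot: [-1.504, 1.568, 3.057]
contact_force: [-0.5, 0.4, -0.6]
grip_width: 35.5
```

Run:
```python
from h import *
c=cam('wrist'); 
cv2.imwrite('pics/w3.png',cv2.resize(c['im'][150:320,180:460,::-1],None,fx=2.8,fy=2.8))
s=cam('scene'); cv2.imwrite('pics/s3.png',cv2.resize(s['im'][140:260,260:400,::-1],None,fx=4,fy=4,interpolation=cv2.INTER_CUBIC))
plan([646.8,38.3,120],-8.6)
```

```text
t=6.60 tcp [647.6  37.8 134.3] shift [14.3 -0.9 -0.3] turn -0.11 q6 0.09 F [-0.4  0.5 -0.9] w 35.7
tool axes x,y,z in world:
 [[ 0.002 -0.    -1.   ]
 [ 0.988 -0.151  0.002]
 [-0.151 -0.988 -0.   ]]
```

View pics/w3.png

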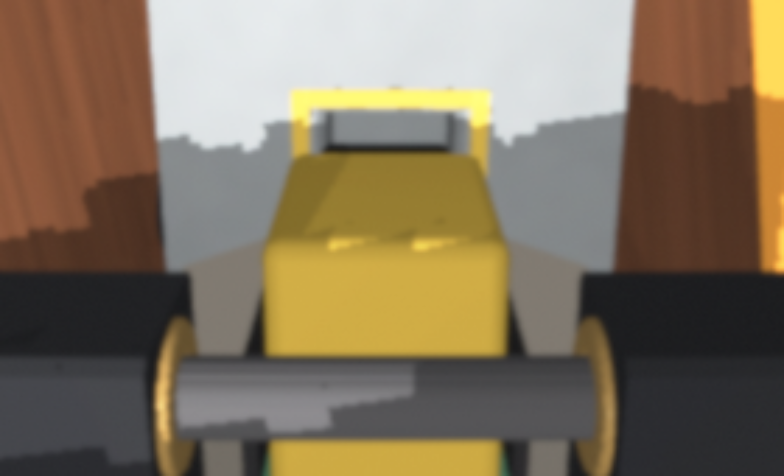

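View pics/s3.png

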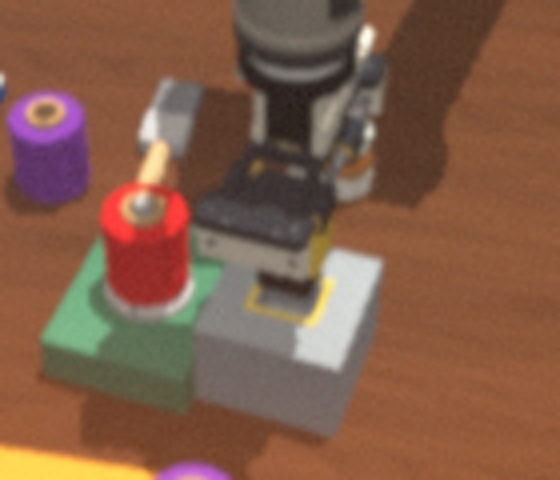

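The crops show the prong just above the socket. In the wrist crop the frame centre is at column 391 and the head about 387–390, so I'll measure that lateral offset in mm.

Run:
```python
from h import *
C=[cam('wrist') for _ in range(3)]
im=np.mean([c['im'] for c in C],0); c=C[0]
from plant import get_obs
o=get_obs(); Rt=R.from_euler('xyz',o['tcp_rot']).as_matrix()
M=np.array(capture('wrist')['mount'])
def edges(row,what):
    g=im[row,260:380]; s=g.astype(float); yel=(s[:,0]-s[:,2])  # yellowness
    thr=60; i=np.where(yel>thr)[0]; 
    def sub(a,b): return a+(thr-yel[a])/(yel[b]-yel[a])*(b-a)
    return 260+sub(i[0]-1,i[0]),260+sub(i[-1]+1,i[-1])
def tooly(u,v,tx): # tool y,z of pixel at tool height x=tx
    q=cv2.undistortPoints(np.array([[[u,v]]],float),c['K'],c['d'])[0,0]; r=M[:3,:3]@[q[0],q[1],1]
    p=M[:3,3]; t=(tx-p[0])/r[0]; return p+r*t
zt=134.0
for row in (184,186,190,194,198): 
    e=edges(row,0); print('frame',row,np.round(e,2),[np.round(tooly(u,row,zt-80)[1:],2) for u in e])
for row in (206,210,216,222,228,234,238,242,250,260):
    e=edges(row,0); print('head',row,np.round(e,2), 'mid',np.mean(e),[np.round(tooly(u,row,-37)[1:],2) for u in e] if row>=238 else '')
```

```text
frame 184 [281.38 351.5 ] [array([-24.12, -25.25]), array([ 22.07, -25.21])]
frame 186 [281.39 351.62] [array([-24.15, -23.89]), array([ 22.19, -23.85])]
frame 190 [281.46 351.47] [array([-24.19, -21.16]), array([ 22.17, -21.13])]
frame 194 [281.47 351.28] [array([-24.27, -18.42]), array([ 22.12, -18.38])]
frame 198 [281.65 351.05] [array([-24.24, -15.65]), array([ 22.04, -15.62])]
head 206 [281.78 350.46] mid 316.11693748449517 
head 210 [282.74 350.72] mid 316.7325798037511 
head 216 [281.87 352.83] mid 317.35106828655216 
head 222 [279.95 354.66] mid 317.30281602002503 
head 228 [277.97 356.58] mid 317.27250409165305 
head 234 [275.97 358.58] mid 317.27197802197804 
head 238 [274.1  360.59] mid 317.345423317842 [array([-17.56, -25.35]), array([ 16.65, -25.32])]
head 242 [273.2  361.48] mid 317.34103641456585 [array([-17.98, -23.63]), array([ 17.07, -23.61])]
head 250 [273.46 361.17] mid 317.3162105263158 [array([-18.02, -20.16]), array([ 17.08, -20.13])]
head 260 [273.63 361.01] mid 317.31992159657875 [array([-18.13, -15.74]), array([ 17.18, -15.72])]
```

Socket is at tool y −1.0, plug at −0.47, so I shift by −0.5. Along z they agree within about 0.5 mm.

Emit:
send_rows:
  moves:
    - [6, -0.5, 0, 0]
    - [6, 0, 0, 0]
    - [3, 0, 0, 0]
    - [3, 0, 0, 0]
    - [3, 0, 0, 0]
    - [0, 0, 0, 0]

```text
time: 7.55
tool_pos: [646.3, 38.1, 111.9]
tcp_rot: [-1.681, 1.57, 2.879]
contact_force: [-0.0, 0.0, -1.5]
grip_width: 35.7
```

Emit:
send_rows:
  moves:
    - [4, 0, 0, 0]
    - [4, 0, 0, 0]
    - [4, 0, 0, 0]
    - [4, 0, 0, 0]
    - [3, 0, 0, 0]
    - [2, 0, 0, 0]
    - [2, 0, 0, 0]
    - [0, 0, 0, 0]

```text
time: 8.55
tool_pos: [646.5, 38.0, 89.3]
tcp_rot: [1.99, 1.571, 0.267]
contact_force: [-0.2, 0.4, -1.5]
grip_width: 35.6
```

Emit:
send_rows:
  moves:
    - [1, 0, 0, 0]
    - [1, 0, 0, 0]
    - [0.7, 0, 0, 0]
    - [0, 0, 0, 0]

```text
time: 9.05
tool_pos: [646.5, 38.1, 89.2]
tcp_rot: [1.624, 1.569, -0.099]
contact_force: [-6.3, 0.6, 14.3]
grip_width: 36.1
```

Emit:
send_rows:
  moves:
    - [1, 0, 0, 0]
    - [0.5, 0, 0, 0]
    - [0, 0, 0, 0]

```text
time: 9.43
tool_pos: [646.5, 38.1, 89.2]
tcp_rot: [1.608, 1.568, -0.115]
contact_force: [-10.0, 0.1, 22.8]
grip_width: 35.6
```

Firm stop at about the expected home height. Release, rise and check.

Emit:
send_rows:
  moves:
    - [-1.5, 0, 0, 0]
    - [0, 0, 0, 0]
    - [0, 0, 0, 0]
    - [0, 0, 0, 0]
  hand: 1

```text
time: 9.93
tool_pos: [646.3, 38.1, 86.0]
tcp_rot: [-1.627, 1.57, 2.933]
contact_force: [0.3, -0.3, 0.0]
grip_width: 71.1
```

Emit:
send_rows:
  moves:
    - [-30, 0, 0, 0]
    - [-50, 0, 0, 0]
    - [-50, 0, 0, 0]
    - [0, 0, 50, 0]
    - [0, 0, 0, 0]
    - [0, 0, 0, 0]

```text
time: 10.68
tool_pos: [638.7, -11.2, 216.0]
tcp_rot: [-2.031, 1.57, 2.528]
contact_force: [0.5, -0.0, -0.1]
grip_width: 92.0
```

Run:
```python
from h import *
s=cam('scene'); c=cam('wrist')
a=cv2.resize(s['im'][170:250,265:365],(500,400),interpolation=cv2.INTER_CUBIC)
b=c['im'][0:300,170:470]; b=cv2.resize(b,(300,300))
out=np.zeros((400,800,3),np.uint8); out[:,:500]=a; out[:300,500:]=b
cv2.imwrite('pics/s4.png',out[:,:,::-1])
for k in blobs(c,(18,80,100),(35,255,255),None,300)[:5]: print(rect(c,k,125),cv2.boundingRect(k))
for k in blobs(c,(18,80,215),(35,255,255),None,300)[:5]: print('bright',rect(c,k,125),cv2.boundingRect(k))
plan([630,-74,200],-8.6)
```

```text
[783.4  16.9 211.4 113.2  90. ] (417, 0, 160, 271)
[646.6  38.3  54.1  39.2  81.3] (292, 103, 54, 74)
[ 745.1 -155.6   10.7  281.6   81.7] (303, 328, 301, 16)
[ 785.1 -114.7   53.8   13.4   89.7] (494, 266, 16, 53)
[465.9 -65.   55.3  13.7  70.7] (124, 265, 17, 54)
bright [783.4  16.9 211.4 113.2  90. ] (417, 0, 160, 271)
bright [646.5  38.3  54.1  38.9  81.3] (292, 103, 54, 74)
t=10.78 tcp [638.7 -10.5 215.9] shift [15.9  1.  64.1] turn -0.09 q6 0.01 F [-0.1 -0.3  0. ] w 92.2
tool axes x,y,z in world:
 [[-0.001  0.001 -1.   ]
 [ 0.989 -0.151 -0.001]
 [-0.151 -0.989 -0.   ]]
```

View pics/s4.png

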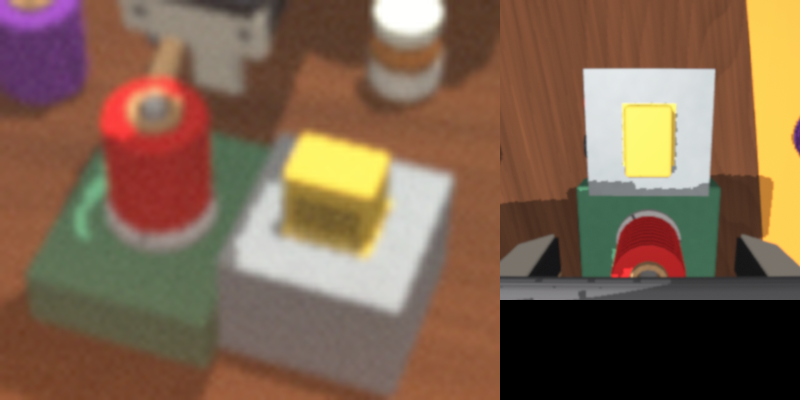

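The plug head sits flat and square on the box, at (151,140) in the wrist part of the picture. The stop came about 0.9 mm high with some side force, so I'll press the head top with shut fingers. A fully home head should stop the tip at z=125.

Emit:
send_rows:
  moves:
    - [0, 0, -50, 0]
    - [0, 0, 0, 0]
    - [0, 0, 0, 0]
    - [0, 0, 0, 0]
    - [30, 0, 0, 0]
    - [30, 0, 0, 0]
    - [22, 0, 0, 0]
    - [0, 0, 0, 0]
  hand: 0

```text
time: 11.78
tool_pos: [645.3, 37.3, 132.7]
tcp_rot: [-1.469, 1.567, 3.09]
contact_force: [-1.1, -0.5, -0.2]
grip_width: 16.4
```

Emit:
send_rows:
  moves:
    - [2, 0, 0, 0]
    - [2, 0, 0, 0]
    - [2, 0, 0, 0]
    - [1.5, 0, 0, 0]
    - [1, 0, 0, 0]
    - [0, 0, 0, 0]

```text
time: 12.52
tool_pos: [646.5, 38.1, 126.3]
tcp_rot: [1.901, 1.57, 0.178]
contact_force: [-1.0, 0.5, 2.2]
grip_width: 0.3
```

Emit:
send_rows:
  moves:
    - [1, 0, 0, 0]
    - [1, 0, 0, 0]
    - [0.5, 0, 0, 0]
    - [0.5, 0, 0, 0]
    - [0, 0, 0, 0]

```text
time: 13.15
tool_pos: [646.9, 38.1, 126.2]
tcp_rot: [1.649, 1.568, -0.074]
contact_force: [-5.9, 0.4, 16.8]
grip_width: 0.9
```

Run:
```python
from h import *
plan([630,-74,200],-8.6)
```

```text
t=13.15 tcp [646.9  38.1 126.2] shift [-73.8   0.5 113.3] turn -0.12 q6 0.09 F [-5.9  0.4 16.8] w 0.9
tool axes x,y,z in world:
 [[ 0.003 -0.    -1.   ]
 [ 0.988 -0.152  0.003]
 [-0.152 -0.988 -0.   ]]
```

Emit:
send_rows:
  moves:
    - [1, 0, 0, 0]
    - [1, 0, 0, 0]
    - [1, 0, 0, 0]
    - [0, 0, 0, 0]
    - [0, 0, 0, 0]

```text
time: 13.78
tool_pos: [647.4, 38.1, 126.2]
tcp_rot: [1.633, 1.565, -0.09]
contact_force: [-11.2, -0.7, 31.5]
grip_width: 0.4
```

The head holds at 126.2 under 31 N. To see whether that is plug height or a z bias, I'll touch the box top next to the plug, nominally z=80.

Emit:
send_rows:
  moves:
    - [-20, 0, 0, 0]
    - [0, 0, -41, 0]
    - [20, 0, 0, 0]
    - [25, 0, 0, 0]
    - [11, 0, 0, 0]
    - [2, 0, 0, 0]
    - [0, 0, 0, 0]

```text
time: 14.65
tool_pos: [653.1, 78.5, 82.7]
tcp_rot: [1.794, 1.57, 0.071]
contact_force: [-0.7, -0.5, -0.7]
grip_width: 0.6
```

Emit:
send_rows:
  moves:
    - [1.5, 0, 0, 0]
    - [1.5, 0, 0, 0]
    - [1, 0, 0, 0]
    - [1, 0, 0, 0]
    - [0, 0, 0, 0]

```text
time: 15.28
tool_pos: [653.1, 78.5, 80.2]
tcp_rot: [1.679, 1.568, -0.044]
contact_force: [-5.3, -0.2, 15.4]
grip_width: 0.4
```

Box top reads 80.2, so the head is 46 mm above it. The plug is about 1 mm short of home, or tilted. I'll press each end of the head.

Emit:
send_rows:
  moves:
    - [-30, 0, 0, 0]
    - [-30, 0, 0, 0]
    - [0, 0, 22, 0]
    - [12, 0, 0, 0]
    - [3, 0, 0, 0]
    - [2, 0, 0, 0]
    - [2, 0, 0, 0]
    - [0, 0, 0, 0]

```text
time: 16.27
tool_pos: [650.4, 55.1, 125.8]
tcp_rot: [1.36, 1.563, -0.363]
contact_force: [-16.2, -5.3, 50.9]
grip_width: 0.6
```

Emit:
send_rows:
  moves:
    - [1.5, 0, 0, 0]
    - [1.5, 0, 0, 0]
    - [0, 0, 0, 0]

```text
time: 16.65
tool_pos: [650.7, 55.1, 125.7]
tcp_rot: [1.427, 1.561, -0.297]
contact_force: [-21.7, -5.0, 64.7]
grip_width: 0.3
```

Emit:
send_rows:
  moves:
    - [-15, 0, 0, 0]
    - [0, 0, 38, 0]
    - [6, 0, 0, 0]
    - [3, 0, 0, 0]
    - [2, 0, 0, 0]
    - [2, 0, 0, 0]
    - [2, 0, 0, 0]
    - [0, 0, 0, 0]

```text
time: 17.65
tool_pos: [644.3, 14.8, 125.8]
tcp_rot: [0.974, 1.56, -0.75]
contact_force: [-27.0, -12.9, 68.6]
grip_width: 0.2
```

The forces ran higher than I meant, because command offset had built up. Both ends now read 125.7–125.8, so the head is level. Backing off and re-touching the centre lightly.

Emit:
send_rows:
  moves:
    - [-25, 0, 0, 0]
    - [0, 0, -19, 0]
    - [0, 0, 0, 0]

```text
time: 18.02
tool_pos: [645.4, 39.9, 137.3]
tcp_rot: [-1.641, 1.567, 2.921]
contact_force: [-0.4, -0.5, -0.9]
grip_width: 0.3
```

Run:
```python
from h import *
plan([646.6,38.1,128],-8.6)
```

```text
t=18.02 tcp [645.4  39.9 137.3] shift [9.3 1.5 1.6] turn -0.03 q6 0.09 F [-0.4 -0.5 -0.9] w 0.3
tool axes x,y,z in world:
 [[-0.004  0.001 -1.   ]
 [ 0.989 -0.15  -0.004]
 [-0.15  -0.989 -0.   ]]
```

Emit:
send_rows:
  moves:
    - [6, 0, 0, 0]
    - [3, 0, 0, 0]
    - [2, 0, 0, 0]
    - [1, 0, 0, 0]
    - [0, 0, 0, 0]

```text
time: 18.65
tool_pos: [646.5, 37.9, 128.1]
tcp_rot: [1.999, 1.571, 0.275]
contact_force: [-0.2, -0.0, 1.0]
grip_width: 0.3
```

Emit:
send_rows:
  moves:
    - [1, 0, 0, 0]
    - [1, 0, 0, 0]
    - [0.5, 0, 0, 0]
    - [0, 0, 0, 0]

```text
time: 19.15
tool_pos: [646.5, 38.0, 126.3]
tcp_rot: [1.696, 1.57, -0.028]
contact_force: [-2.5, -0.6, 5.3]
grip_width: 0.3
```

The head still reads 46 mm above the box top. I'll re-grip and wiggle it gently under a light push.

Emit:
send_rows:
  moves:
    - [-20, 0, 0, 0]
    - [0, 0, 0, 0]
    - [0, 0, 0, 0]
    - [0, 0, 0, 0]
    - [0, 0, 0, 0]
    - [25, 0, 0, 0]
    - [25, 0, 0, 0]
    - [7, 0, 0, 0]
  hand: 1

```text
time: 20.15
tool_pos: [645.3, 38.1, 86.6]
tcp_rot: [-1.503, 1.567, 3.057]
contact_force: [-0.3, -1.2, 0.8]
grip_width: 75.8
```

Emit:
send_rows:
  moves:
    - [0, 0, 0, 0]
    - [0, 0, 0, 0]
    - [0, 0, 0, 0]
    - [0, 0, 0, 0]
    - [0, 0, 0, 0]
    - [1.5, 0, 0, 0]
    - [1.5, 0, 0, 0]
    - [0, 0, 0, 0]
  hand: 0

```text
time: 21.15
tool_pos: [646.6, 38.1, 88.8]
tcp_rot: [1.61, 1.569, -0.113]
contact_force: [-7.3, -0.2, 17.9]
grip_width: 35.8
```

Emit:
send_rows:
  moves:
    - [0, 1.5, 0, 0]
    - [0, -3, 0, 0]
    - [0, 1.5, 1.5, 0]
    - [0, 0, -3, 0]
    - [0, 0, 1.5, 2]
    - [0, 0, 0, -4]
    - [0, 0, 0, 2]
    - [0, 0, 0, 0]

```text
time: 22.15
tool_pos: [648.1, 38.0, 88.8]
tcp_rot: [1.683, 1.565, -0.041]
contact_force: [-2.0, 0.5, 14.8]
grip_width: 35.6
```

After the wiggle the plug had shifted 1.5 mm in x under load without dropping. So it isn't wedged: it's resting on a hard stop, and I take it as home. Now the spool.

Emit:
send_rows:
  moves:
    - [-2.5, 0, 0, 0]
    - [0, 0, 0, 0]
    - [0, 0, 0, 0]
    - [0, 0, 0, 0]
    - [0, 0, 0, 0]
    - [-30, 0, 0, 0]
    - [-50, 0, 0, 0]
    - [-50, 0, 0, 0]
  hand: 1

```text
time: 23.15
tool_pos: [646.2, 38.1, 219.1]
tcp_rot: [-1.608, 1.57, 2.952]
contact_force: [0.6, 0.3, -0.1]
grip_width: 92.1
```

Emit:
send_rows:
  moves:
    - [0, 0, 35, 0]
    - [0, 0, 0, 0]
    - [0, 0, 0, 0]

```text
time: 23.52
tool_pos: [640.9, 3.8, 217.5]
tcp_rot: [-2.046, 1.57, 2.513]
contact_force: [0.7, -1.4, -0.5]
grip_width: 92.0
```

Run:
```python
from h import *
c=cam('wrist')
def ell(lo,hi,z,n,box=None):
    for k in blobs(c,lo,hi,box,300)[:3]: print(n,rect(c,k,z),cv2.boundingRect(k))
ell((18,80,100),(35,255,255),125,'plug',(230,50,400,240))
hsv=cv2.cvtColor(c['im'],cv2.COLOR_RGB2HSV)
m=cv2.inRange(hsv,(0,150,60),(7,255,255))|cv2.inRange(hsv,(172,150,60),(180,255,255))
cs,_=cv2.findContours(m,cv2.RETR_EXTERNAL,cv2.CHAIN_APPROX_NONE)
for k in cs:
    if cv2.contourArea(k)>300: print('red',cv2.boundingRect(k),rect(c,k,129))
t=cam('top')
for k in blobs(t,(0,150,120),(6,255,255),(320,165,365,215))[:2]: print('top red',rect(t,k,129))
u=np.array([0.149,0.989]); print('from socket',np.array([646.7,38.2])-113*u)
plan([629.9,-73.5,180],-8.6)
```

```text
plug [646.8  39.1  56.1  39.3  81. ] (293, 121, 53, 74)
red (287, 307, 63, 17) [625.6 -95.2  16.3  53.5  81.2]
red (284, 230, 69, 48) [634.1 -37.3  41.9  56.7  82.6]
top red [626.1 -90.3  28.5  62.1  84.6]
from socket [629.863 -73.557]
t=23.62 tcp [641.    4.2 217.4] shift [37.3  0.9 78.5] turn -0.09 q6 0.04 F [-0.1 -0.5  0. ] w 91.9
tool axes x,y,z in world:
 [[-0.001  0.001 -1.   ]
 [ 0.989 -0.151 -0.001]
 [-0.151 -0.989 -0.   ]]
```

Emit:
send_rows:
  moves:
    - [0, 0.5, 39, 0]
    - [0, 0.5, 39.5, 0]
    - [20, 0, 0, 0]
    - [35, 0, 0, 0]
    - [35, 0, 0, 0]
    - [28, 0, 0, 0]
    - [13, 0, 0, 0]
    - [0, 0, 0, 0]

```text
time: 24.62
tool_pos: [629.9, -73.7, 86.3]
tcp_rot: [-1.748, 1.569, 2.813]
contact_force: [-0.6, -0.4, 0.4]
grip_width: 91.4
```

Emit:
send_rows:
  moves:
    - [0, 0, 0, 0]
    - [0, 0, 0, 0]
    - [0, 0, 0, 0]
    - [0, 0, 0, 0]
    - [0, 0, 0, 0]
  hand: 0

```text
time: 25.25
tool_pos: [630.4, -74.3, 87.7]
tcp_rot: [1.553, 1.57, -0.17]
contact_force: [-1.2, 0.5, 4.3]
grip_width: 62.6
```

Emit:
send_rows:
  moves:
    - [-10, 0, 0, 0]
    - [-15, 0, 0, 0]
    - [-15, 0, 0, 0]
    - [-15, 0, 0, 0]
    - [-15, 0, 0, 0]
    - [-15, 0, 0, 0]
    - [-15, 0, 0, 0]
    - [-15, 0, 0, 0]

```text
time: 26.25
tool_pos: [630.2, -74.3, 203.0]
tcp_rot: [2.429, 1.571, 0.706]
contact_force: [-0.1, -0.2, -1.7]
grip_width: 62.2
```

Emit:
send_rows:
  moves:
    - [-10, 0, 0, 0]
    - [0, 0, 0, 0]

```text
time: 26.5
tool_pos: [630.5, -74.4, 212.9]
tcp_rot: [1.532, 1.569, -0.191]
contact_force: [0.2, -0.5, -0.4]
grip_width: 62.3
```

Run:
```python
from h import *
t=cam('top')
k=blobs(t,(100,120,60),(125,255,255),(400,230,460,295))[0]
print('tray z5',rect(t,k,5),'z22',rect(t,k,22))
s=cam('scene'); 
for k in blobs(s,(100,120,60),(125,255,255),(210,145,270,190))[:1]: print('scene blue',rect(s,k,5),rect(s,k,15))
for k in blobs(t,(18,80,100),(35,255,255),(275,165,320,210))[:1]: print('plug top',rect(t,k,125))
s2=s['im'][140:260,180:380]; cv2.imwrite('pics/s5.png',cv2.resize(s2,(800,480),interpolation=cv2.INTER_CUBIC)[:,:,::-1])
plan([433,-336.5,210],-8.6)
plan([433,-336.5,210],81.4)
```

```text
tray z5 [ 432.1 -337.8   97.2   97.4   81.8] z22 [ 432.7 -333.6   95.9   96.2   81.8]
scene blue [ 414.8 -341.2   91.8   89.9   81.9] [ 425.4 -335.9   90.7   88.9   81.9]
plug top [642.8  35.9  55.4  46.7  80.3]
t=26.60 tcp [629.9 -74.2 211.5] shift [   1.6 -154.9  289.1] turn -0.13 q6 -0.09 F [ 0.1 -0.1 -2. ] w 62.3
tool axes x,y,z in world:
 [[-0.001  0.    -1.   ]
 [ 0.988 -0.152 -0.001]
 [-0.152 -0.988 -0.   ]]
t=26.60 tcp [629.9 -74.2 211.5] shift [   1.6 -154.9  289.1] turn 89.87 q6 -0.09 F [ 0.1 -0.1 -2. ] w 62.3
tool axes x,y,z in world:
 [[-0.001  0.    -1.   ]
 [ 0.988 -0.152 -0.001]
 [-0.152 -0.988 -0.   ]]
```

View pics/s5.png

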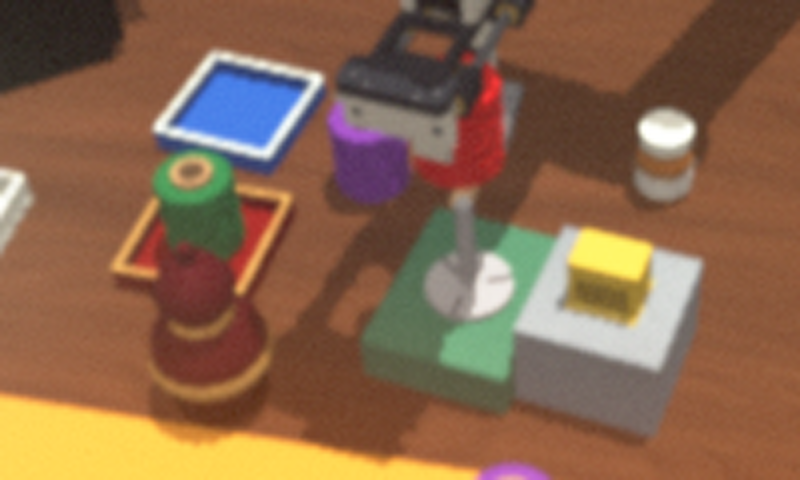

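The spool is clear of the spindle, with its lower end at about 176 mm, and the plug is still seated. Moving over the blue tray at (432, −337).

Emit:
send_rows:
  moves:
    - [0, -10, 18, 0]
    - [0, -21, 39, 0]
    - [0, -21, 39, 0]
    - [0, -21, 39, 0]
    - [0, -21, 39, 0]
    - [0, -21, 39, 0]
    - [0, -21, 39, 0]
    - [0, -19, 37, 0]

```text
time: 27.6
tool_pos: [430.9, -337.8, 211.6]
tcp_rot: [-1.835, 1.57, 2.724]
contact_force: [0.1, -0.1, -2.2]
grip_width: 62.0
```

Emit:
send_rows:
  moves:
    - [0, 0, 0, 0]
    - [30, 0, 0, 0]
    - [35, 0, 0, 0]
    - [30, 0, 0, 0]
    - [25, 0, 0, 0]
    - [20, 0, 0, 0]
    - [15, 0, 0, 0]
    - [0, 0, 0, 0]

```text
time: 28.6
tool_pos: [432.6, -335.6, 56.0]
tcp_rot: [-2.283, 1.568, 2.278]
contact_force: [0.9, 0.3, -1.4]
grip_width: 62.2
```

Run:
```python
from h import *
plan([432,-337,42],-8.6)
s=cam('scene'); s2=s['im'][130:220,190:310]; cv2.imwrite('pics/s6.png',cv2.resize(s2,(640,480),interpolation=cv2.INTER_CUBIC)[:,:,::-1])
```

```text
t=28.60 tcp [ 432.6 -335.6   56. ] shift [14.  -0.4  1.5] turn -0.12 q6 -0.65 F [ 0.9  0.3 -1.4] w 62.2
tool axes x,y,z in world:
 [[-0.002  0.002 -1.   ]
 [ 0.988 -0.152 -0.002]
 [-0.152 -0.988 -0.002]]
```

View pics/s6.png

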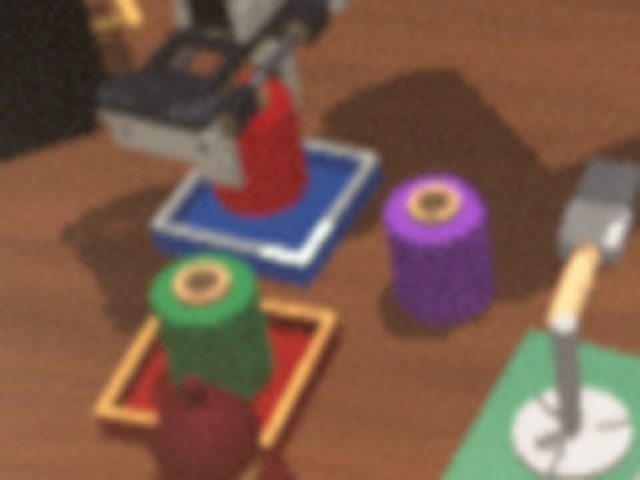

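The spool is hanging inside the blue tray, over its middle. Lowering it until contact.

Emit:
send_rows:
  moves:
    - [6, 0, 0, 0]
    - [4, 0, 0, 0]
    - [2, 0, 0, 0]
    - [1, 0, 0, 0]
    - [1, 0, 0, 0]
    - [0, 0, 0, 0]

```text
time: 29.4
tool_pos: [433.1, -336.4, 43.0]
tcp_rot: [2.584, 1.571, 0.86]
contact_force: [0.3, 0.2, -0.6]
grip_width: 62.0
```

Emit:
send_rows:
  moves:
    - [0.5, 0, 0, 0]
    - [0, 0, 0, 0]

```text
time: 29.65
tool_pos: [433.1, -336.4, 42.5]
tcp_rot: [-3.067, 1.571, 1.493]
contact_force: [0.1, -0.8, -1.0]
grip_width: 62.2
```

Emit:
send_rows:
  moves:
    - [0.5, 0, 0, 0]
    - [0.5, 0, 0, 0]
    - [0.5, 0, 0, 0]
    - [0, 0, 0, 0]
    - [0, 0, 0, 0]

```text
time: 30.28
tool_pos: [433.2, -336.4, 41.6]
tcp_rot: [1.049, 1.57, -0.675]
contact_force: [-2.0, 1.6, 4.8]
grip_width: 62.4
```

Contact: 4.8 N upward at 41.6 mm, against 41.3 expected. Release and retreat.

Emit:
send_rows:
  moves:
    - [0, 0, 0, 0]
    - [0, 0, 0, 0]
    - [0, 0, 0, 0]
    - [0, 0, 0, 0]
    - [0, 0, 0, 0]
    - [0, 0, 0, 0]
    - [-20, 0, 0, 0]
    - [-40, 0, 0, 0]
  hand: 1

```text
time: 31.28
tool_pos: [432.3, -335.5, 100.2]
tcp_rot: [-2.239, 1.567, 2.321]
contact_force: [1.0, -1.1, 0.0]
grip_width: 91.8
```

Emit:
send_rows:
  moves:
    - [-50, 0, 0, 0]
    - [-50, 0, 0, 0]
    - [0, 0, -50, 0]
    - [0, 0, -55, 0]
    - [0, 0, -55, 0]
    - [0, 0, -40, 0]
    - [0, 0, 0, 0]
    - [0, 0, 0, 0]

```text
time: 32.28
tool_pos: [463.5, -139.2, 201.1]
tcp_rot: [0.597, 1.57, -1.125]
contact_force: [-0.6, -0.8, -0.2]
grip_width: 91.9
```

Run:
```python
from h import *
s=cam('scene'); t=cam('top')
a=cv2.resize(s['im'][140:260,190:380],(800,505),interpolation=cv2.INTER_CUBIC)
cv2.imwrite('pics/s7.png',a[:,:,::-1])
for k in blobs(t,(0,150,100),(6,255,255),(400,235,460,290))[:2]: print('red top',rect(t,k,83))
print(get_obs()['time'],get_obs()['contact_force'],get_obs()['grip_width'])
```

```text
red top [ 432.5 -342.7   42.4   56.2   77.8]
32.375 [-0.51015555  0.01693342  0.88108215] 91.96508039074843
```

View pics/s7.png

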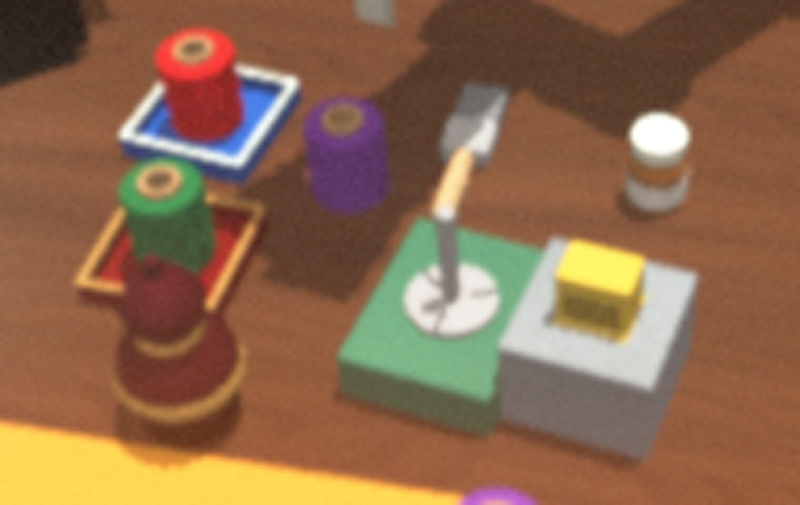

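The red spool stands upright in the blue tray at (200,85), the plug head sits on the box at (600,290), and the bystanders look undisturbed. Handing in.

```bash
python3 -c "
from h import *
close_job()"
```

```text
the job is handed in; nothing more can be done
```

I put the plug in the control box socket, then lifted the red spool off the spindle and set it upright in the blue tray. The job was handed in at about 32 s. It is done as far as I could check, with one doubt about the plug's last millimetre.

- **Plug, not fully agreed:** it stopped hard, level and square. The insertion depth and a touch on its head against the box top (126.2 mm against 80.2 mm) both put it about 1 mm above nominal home. Pressing and wiggling did not lower it. It still moved sideways within its clearance, so I judged it seated rather than jammed.
- **Force on the plug:** while pressing on the ends of its head, the shut fingertips reached about 69 N, more than I intended. That is under the 120 N wrist limit. It is over the 40 N limit for the arm or gripper body, but only the fingertips were meant to be touching.
- **Spool:** it was held until it touched the tray floor (4.8 N, at the expected height within 0.3 mm) and then released. The last picture shows it upright and roughly centred in the tray.
- **Bystanders:** the green spool, crimson gourd, amber jar and brush look unmoved in the last picture. The yellow gourd and white jar were outside that crop; the arm's path did not go near them.

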